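# Bush a bearing housing and hold it in the corner of the drilling fixture

## Task

Take the bronze bush that stands flange up (leave its upside-down twin alone) and seat it fully home in the round pocket of the aluminium bearing housing, flange up. Then move the housing onto the steel drilling fixture and press it flat and square into the corner, with its base flange flush against both blue stops at once. Finish while still holding it pressed firmly against both stops, with the bush still seated, and do not disturb the other things on the bench.

Things in the scene. Friction and masses are not known exactly. Their poses are not given: they have to be found in the camera images.
- bush_c (a point): The bronze bush to fit (0.12 kg), standing loose, flange up; this point is its centre, 13 mm above its foot, z along its axis from spigot to flange. 26 mm tall: spigot 26 mm diameter, 14 mm long with 2 mm chamfer at its foot; above it the flange, 38 mm diameter, 12 mm thick, to grip across. A dark dot marks the bore.
- bush_spare_c (a point): The twin bush, same size and colour, but standing upside down (flange on the bench, narrow spigot up); centre, 13 mm above the bench. To be left alone. Either of the two may be the nearer to the robot; they stand over 100 mm apart along x.
- housing_c (a point): Loose aluminium bearing housing, about 0.45 kg, 40 mm tall; its centre 20 mm above its underside, x and y along its sides, z up. Square base flange 84 x 84 mm, 16 mm thick, dark dots in its corners; on its middle a square boss 50 x 50 mm, 24 mm tall, sides parallel to the base, to grip across. Any of its four sides may go against either stop.
- pocket (a point): Centre of the mouth of the round pocket in the top of the housing's boss, 20 mm above the housing's centre. Pocket 28 mm diameter, 18 mm deep, 2 mm chamfer at the mouth. The flange of a seated bush rests on the boss's top, with the bush's centre 1 mm below this point.
- corner (a point): Inner corner of the fixture where the blue stops meet, level with the top of its fixed steel plate (160 x 160 mm, top 10 mm above the bench), oiled and slippery like the stops. stop_x's inner face is its plane x = 0, stop_y's its plane y = 0; the free plate lies on the -x, -y side, 142 mm each way, z up. Pressed home the housing's centre is at -42, -42, +20 mm in this frame.
- stop_x: Blue steel stop fixed on the fixture's edge away from the robot, bar 18 x 160 mm, 14 mm tall above the plate (lower than the housing's base flange); press towards +x of the fixture. Slippery (friction about 0.12). Origin at the middle of its underside.
- stop_y: Blue steel stop fixed on the fixture's left edge, bar 142 x 18 mm, 14 mm tall above the plate; press towards +y of the fixture. Slippery (friction about 0.12). Origin at the middle of its underside.
- spray_can: Orange spray can, 62 mm diameter, 170 mm tall, bystander; origin at its underside.
- grease_jar: Jar with red cap, 66 mm diameter, 70 mm tall, bystander; origin at its underside.
- driver: Screwdriver with red handle lying on the bench, bystander.
- clutch_drum: Dark steel ring, 76 mm diameter, 30 mm tall, bystander; origin at its underside.
- line_spool: Green spool, 90 mm diameter, 45 mm tall, bystander; origin at its underside.
- plug_socket: Upright steel socket, 25 mm diameter, 60 mm tall, bystander; origin at its underside.
Things that resemble listed ones, but are neither listed nor needed, are in the scene too. What is shaped like the part that bears housing_c but purple or red is not meant.

How it is judged:
By the outcome, as a careful person would: the job done as asked, in the order asked, and still so for the second after the job is handed in, while the arm keeps its last pose, push and grip.
It also fails if it takes over 67 s, if anything falls off the work surface, if the arm or the gripper's body presses on something with over 40 N, if the wrist force passes 120 N, or if a joint passes its speed limit or range.

## Robot

A 6-joint arm with a two-finger parallel gripper is mounted at the origin on the work surface. World frame = base frame: x ahead of the robot, y to its left, z up, the work surface at z = 0. Lengths are in m, angles in rad, forces in N, time in s.
With the tool pointing down it reaches from about 0.425 to 0.925 m from the base axis. Payload 12.5 kg.
Tool frame: the origin (TCP) lies midway between the tips of the shut fingers; the grasp point (between the pads) lies 19 mm behind it; z points along the fingers, x is the direction in which the jaws open and shut, and the axes are right-handed (so a half turn about z gives the same grasp; the last joint's range is limited). The gripper opens to 85 mm and grips with 20 to 120 N. Pads are 22 mm wide; open, the fingers measure 114 mm over their backs; the gripper's body (76 mm by 85 mm) begins 54 mm behind the grasp point. The pads swing forward as they close: fully open they stand 13 mm farther back than shut.
Start: joints at [-1.236, 0.491, 1.559, -0, 1.092, -0.106], TCP at [0.267, -0.565, 0.231] pointing down, gripper open.
Joint ranges: [-3.1, 3.1], [-0.84, 2.19], [0.05, 2.79], [-1.13, 4.28], [0.06, 2.93], [-2.69, 2.69]. Speed limits (rad/s): [2.22, 2.22, 2.79, 3.14, 3.14, 3.14].

## Interface

Orientations are given as a unit quaternion [w, x, y, z].
In Python, from workcell import get_state, camera, close_job gives the robot as it stands.
- The arm moves only by the tool move_arm, never from a script. Its argument "series" is a list that holds one entry, the list of rows, each a list of 6 numbers: the shift along the tool's x, y, z in mm, then the turn, a rotation vector about the tool's x, y, z in degrees. A call has 1 to 8 rows; each row is the pose to reach, as a shift and turn from the pose measured when the call began, along the tool's axes at that moment; what a row does not reach only later rows make up. A row lasts 1/8 s, in which the tool goes at most 62.5 mm and 10.7 degrees, less where a joint would pass 70% of its speed; a pose out of reach is approached as far as the arm can. A call with a gripper value outside its range is refused whole. "fingers" is the gripper command: -1 is shut, 1 is fully open, values between are in proportion, set as the call begins (left out, the last holds). The fingers move at their own pace and stop on an object; the grip force is fixed at half the most. Time passes only in rows, so rows that repeat a pose let the fingers close. It gives the time, the measured TCP pose, the force and the opening at its end, in the units of the state.
- get_state(): the state, without advancing time (a new reading comes with each control period).
- camera(name): name is "scene" or "top" or "wrist"; returns a dict with "img" (400x640x3 uint8, red, green, blue), "fovy" (degrees; the focal length in pixels is half the picture's height over the tangent of half this angle, whatever the lens; pixels are square), "cx", "cy" (the principal point, pixels), "R" (3x3) and "t" (3): a world point X has camera coordinates R X + t. Camera axes: x right, y down, z forward; pixel columns grow to the right and rows downward; lengths in m; the calibration is good to about 2 mm. A picture is of the moment at which its call begins. There is no depth.
- close_job(): hands the job in, once; it reports no verdict.
The state is a dict: "clock": time; "joint_positions": joint angles; "dq": joint speeds; "joint_efforts": joint torques, N m; "position": TCP position; "ee_rot": TCP orientation; "force": force on the tool from outside, world axes, zero at the start; "wrist_torque": the same for the moment, N m; "opening": opening from 0.0 (shut) to 1.0 (fully open).
Only numpy, scipy, OpenCV 4.12 (cv2) and the standard library are available. Lean on these libraries where they do the work, as an engineer would, in place of code of your own. Each camera call takes 0.05 s, during which the arm holds its last target. There are 200 camera calls.

## Working session

There is one attempt and no reset: what is moved stays moved. The work goes in short steps, Python scripts to look and compute and a tool call to move; the robot and the scene stay as the last step left them, time stands still between calls to the robot, and variables do not carry over. Pictures are saved under pics/ and viewed, about 8 in all and at most 12, crops included, and the job is handed in when it is done.

Besides the shell and the picture viewer there is one more tool, called as name(argument=value, ...), one argument or row to a line, values as JSON. move_arm: Moves the arm, as the interface text tells. Its arguments: {"type":"object","properties":{"series":{"type":"array"},"fingers":{"type":"number"}},"required":["series"]}

```bash
mkdir -p pics
cat > h.py <<'E'
import numpy as np,cv2
from workcell import get_state,camera,close_job
def snap(n,f):
    c=camera(n); cv2.imwrite(f'pics/{f}.png',c['img'][:,:,::-1]); np.save(f'pics/{f}.npy',c,allow_pickle=True); return c
def load(f): return np.load(f'pics/{f}.npy',allow_pickle=True).item()
def foc(c): return c['img'].shape[0]/2/np.tan(np.radians(c['fovy'])/2)
def ray(c,u,v,z):
    R,t=np.array(c['R']),np.array(c['t']); o=-R.T@t; f=foc(c)
    d=R.T@np.array([(u-c['cx'])/f,(v-c['cy'])/f,1]); return o+d*(z-o[2])/d[2]
def proj(c,X):
    p=np.array(c['R'])@np.array(X)+np.array(c['t']); f=foc(c); return p[:2]/p[2]*f+[c['cx'],c['cy']]
E
python3 - <<'E'
from h import *
print(get_state())
a=snap('top','top0');b=snap('scene','scene0')
for c in(a,b): print(c['fovy'],c['cx'],c['cy'],-np.array(c['R']).T@np.array(c['t']),np.round(c['R'],3).tolist())
cv2.imwrite('pics/both.png',np.vstack([a['img'],b['img']])[:,:,::-1][:, :] if 0 else cv2.resize(np.vstack([a['img'],b['img']])[:,:,::-1],(480,600)))
E
```

```text
{'clock': 0.0, 'joint_positions': array([-1.23563320e+00,  4.91569346e-01,  1.55943388e+00,  4.31645052e-05,
        1.09171640e+00, -1.05600863e-01]), 'dq': array([-1.07210668e-03, -2.10440086e-04, -2.53414653e-04,  5.28271290e-05,
        7.89793869e-04, -1.86539859e-04]), 'joint_efforts': array([-5.15420470e-04, -6.18454027e+01, -2.61590141e+01, -1.07227304e-04,
        4.03956175e-03,  2.97404802e-05]), 'position': array([ 0.2666    , -0.56504284,  0.23072703]), 'ee_rot': array([-3.65188056e-04,  8.44574477e-01, -5.35437797e-01, -4.29555147e-04]), 'force': array([-0.36628424,  0.4946154 , -0.46996203]), 'wrist_torque': array([ 0.03336237,  0.06506604, -0.06197505]), 'opening': 0.9976953172996563}
43.81081406251005 325.8862730281035 195.26921586805454 [ 0.34050016 -0.00885071  1.42343865] [[-0.017, -1.0, -0.0], [-0.988, 0.016, -0.154], [0.154, -0.002, -0.988]]
47.909598059952934 324.3598180297351 193.69978040594575 [ 1.4724042  -0.52841356  0.73073802] [[0.521, 0.853, -0.014], [0.455, -0.292, -0.841], [-0.722, 0.432, -0.541]]
```

View pics/top0.png

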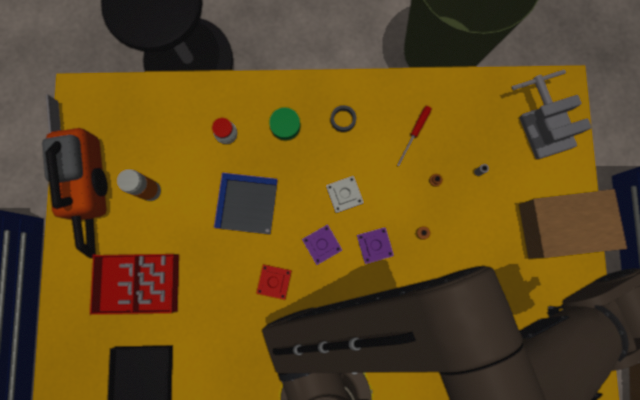

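View pics/scene0.png

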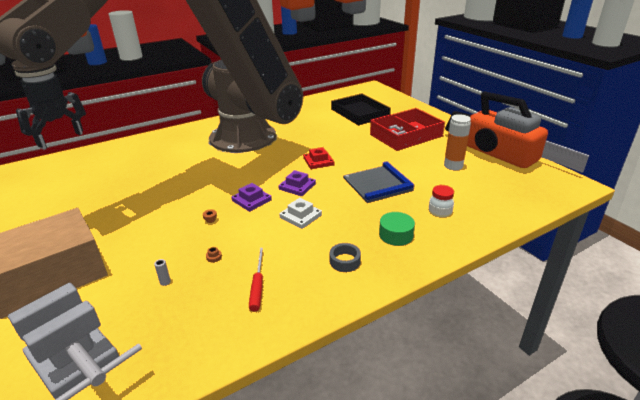

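The top view shows the bushes at about (423,233) and (435,180). The silver housing is at (344,194), with purple and red lookalikes at (322,244), (375,245) and (274,282). The fixture is at (246,204). In the scene view the bushes are at (210,216) and (213,255). The former looks flange-up, so I'll check it in a close crop and measure.

Run:
```python
from h import *
a,b=load('top0'),load('scene0')
def crop(c,x,y,w,h,s): return cv2.resize(c['img'][y:y+h,x:x+w,::-1],(w*s,h*s),interpolation=cv2.INTER_CUBIC)
L=np.vstack([crop(b,185,200,56,70,7)])
R=np.vstack([crop(a,315,165,60,55,6)[:245],crop(a,205,165,80,75,5)[:, :360][:245]])
cv2.imwrite('pics/crop1.png',np.hstack([L,cv2.resize(R,(360,490))]))
def comps(c,lo,hi,amin):
    m=cv2.inRange(cv2.cvtColor(c['img'],cv2.COLOR_RGB2HSV),np.array(lo),np.array(hi))
    n,l,s,ce=cv2.connectedComponentsWithStats(m); return [(np.round(ce[i],1).tolist(),s[i].tolist(),l==i) for i in range(1,n) if s[i,4]>amin]
print('bronze hsv',cv2.cvtColor(b['img'],cv2.COLOR_RGB2HSV)[216,204],cv2.cvtColor(a['img'],cv2.COLOR_RGB2HSV)[230:237,416:430].tolist()[0])
for c,n,z in((a,'top',.026),(b,'scene',.02)):
    for ce,s,_ in comps(c,(5,100,40),(17,230,230),25):
        if s[4]<600: print(n,ce,s,ray(c,*ce,z).round(4))
# housing
for c,n in((a,'top'),(b,'scene')):
    for ce,s,m in comps(c,(0,0,120),(179,60,255),250):
        P=ray(c,*ce,.03)
        if .3<P[0]<1 and abs(P[1])<.5:
            r=cv2.minAreaRect(cv2.findContours(m.astype(np.uint8),0,1)[0][0]); print(n,'grey',ce,s,r,P.round(3),[ray(c,*q,.016).round(4).tolist() for q in cv2.boxPoints(r)])
for ce,s,m in comps(a,(105,100,40),(125,255,255),50): 
    P=ray(a,*ce,.024); 
    if .3<P[0]<1 and abs(P[1])<.4:
        k=cv2.approxPolyDP(cv2.findContours(m.astype(np.uint8),0,1)[0][0],3,True)[:,0]; print('blue',ce,s,[(q.tolist(),ray(a,*q,.024).round(4).tolist()) for q in k])
```

```text
bronze hsv [ 11 178 155] [[21, 229, 99], [18, 218, 90], [13, 192, 101], [12, 191, 111], [12, 190, 110], [12, 180, 95], [11, 169, 74], [11, 155, 61], [11, 156, 62], [12, 174, 76], [12, 184, 94], [12, 188, 107], [14, 197, 114], [18, 231, 125]]
top [417.7, 119.1] [412, 108, 13, 23, 27] [ 0.7789 -0.283   0.026 ]
top [66.9, 176.6] [46, 129, 38, 82, 413] [0.6252 0.7282 0.026 ]
top [148.7, 189.7] [135, 175, 23, 25, 269] [0.5833 0.4927 0.026 ]
top [435.4, 179.8] [430, 174, 12, 12, 106] [ 0.5983 -0.3254  0.026 ]
top [422.9, 232.5] [417, 227, 13, 12, 118] [ 0.4484 -0.2827  0.026 ]
top [177.0, 283.0] [172, 254, 7, 59, 77] [0.3199 0.4043 0.026 ]
top [634.6, 381.8] [630, 364, 10, 36, 344] [ 0.038  -0.8324  0.026 ]
scene [297.0, 3.6] [280, 0, 35, 10, 277] [-2.1703  1.4097  0.02  ]
scene [347.1, 0.7] [335, 0, 28, 3, 57] [-2.0307  1.8315  0.02  ]
scene [109.5, 139.4] [0, 115, 220, 50, 296] [-0.2137 -0.4303  0.02  ]
scene [408.1, 137.8] [370, 121, 75, 30, 113] [0.3686 0.4867 0.02  ]
scene [317.1, 163.3] [303, 154, 32, 16, 52] [0.3538 0.1149 0.02  ]
scene [209.5, 215.7] [203, 210, 14, 13, 140] [ 0.448
[... 561 characters left out ...]
4766), 6.709836959838867) [0.763 0.266 0.03 ] [[0.7566, 0.2284, 0.016], [0.6958, 0.2916, 0.016], [0.7425, 0.3378, 0.016], [0.8003, 0.2727, 0.016]]
scene grey [300.1, 212.0] [280, 198, 41, 30, 591] ((299.130859375, 212.25840759277344), (25.150423049926758, 36.783512115478516), 55.00798034667969) [ 0.579 -0.072  0.03 ] [[0.529, -0.1183, 0.016], [0.4794, 0.0056, 0.016], [0.5933, -0.0132, 0.016], [0.6327, -0.1281, 0.016]]
blue [235.3, 190.6] [215, 174, 62, 54, 590] [([215, 226], [0.4766, 0.3024, 0.024]), ([220, 226], [0.4764, 0.2883, 0.024]), ([228, 179], [0.6109, 0.2675, 0.024]), ([270, 184], [0.5944, 0.1473, 0.024]), ([276, 180], [0.6057, 0.1302, 0.024]), ([223, 174], [0.6258, 0.2821, 0.024])]
```

View pics/crop1.png

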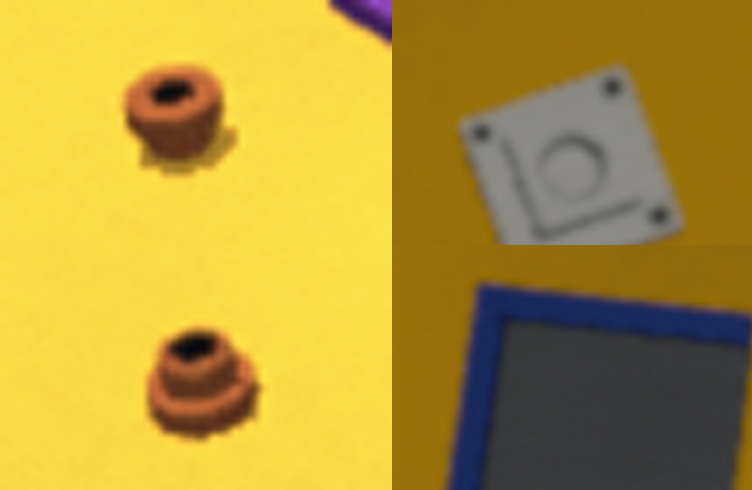

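The crop confirms it: the bush nearer the robot, scene (210,216) and top (423,233), is flange up. The one at scene (213,255) is the inverted twin. Both views agree on about (0.4485,-0.2828). The housing is the silver one at about (0.563,-0.065), yaw about 18.5°. The fixture corner is at about (0.611,0.268), yaw about -8.3°.

```bash
cat >> h.py <<'E'
from scipy.spatial.transform import Rotation as Ro
def go(x,y,z,yaw):
    s=get_state(); q=s['ee_rot']; R=Ro.from_quat([q[1],q[2],q[3],q[0]]); a=np.radians(yaw)
    T=Ro.from_matrix(np.array([[np.cos(a),np.sin(a),0],[np.sin(a),-np.cos(a),0],[0,0,-1]]))
    d=R.inv().apply(np.array([x,y,z])-s['position'])*1000; r=np.degrees((R.inv()*T).as_rotvec())
    x=R.as_matrix()[:,0]; print('t',round(s['clock'],2),'pos',s['position'].round(4),'yaw',round(np.degrees(np.arctan2(x[1],x[0])),2),'open',round(s['opening'],3),'F',s['force'].round(1),'| move',d.round(1),r.round(2))
E
python3 -c "
from h import *
go(.4485,-.2828,.18,-71.5)"
```

```text
t 0.1 pos [ 0.2666 -0.565   0.2308] yaw -64.74 open 1.001 F [-0.7  0.2  0.1] | move [-177.6 -284.9   51. ] [-0.    0.06  6.76]
```

move_arm(
  series=[
    [[-178, -285, 51, 0, 0, 6.76], [-178, -285, 51, 0, 0, 6.76], [-178, -285, 51, 0, 0, 6.76], [-178, -285, 51, 0, 0, 6.76], [-178, -285, 51, 0, 0, 6.76], [-178, -285, 51, 0, 0, 6.76], [-178, -285, 51, 0, 0, 6.76], [-178, -285, 51, 0, 0, 6.76]],
  ],
  fingers=1,
)

```text
clock: 1.1
position: [0.4482, -0.283, 0.18]
ee_rot: [-0.0, 0.812, -0.584, -0.0]
force: [-0.9, 0.6, 0.0]
opening: 0.999
```

Run:
```python
from h import *
go(.4485,-.2828,.18,-71.5)
c=snap('wrist','w1'); print(c['fovy'],c['cx'],c['cy'],-np.array(c['R']).T@np.array(c['t']),np.round(c['R'],3).tolist(), proj(c,[.4485,-.2828,.026]))
m=cv2.inRange(cv2.cvtColor(c['img'],cv2.COLOR_RGB2HSV),np.array((5,100,40)),np.array((17,235,255)))
n,l,s,ce=cv2.connectedComponentsWithStats(m)
for i in range(1,n):
    if s[i,4]>150: print(s[i],ce[i].round(1),ray(c,*ce[i],.026).round(4))
```

```text
t 1.1 pos [ 0.4482 -0.283   0.18  ] yaw -71.5 open 0.999 F [-0.9  0.6  0. ] | move [-0.  -0.4  0. ] [ 0.01  0.05 -0.  ]
68.52578713943069 316.4905564747058 198.90940586254223 [ 0.50929049 -0.26270866  0.32212928] [[0.316, -0.949, -0.001], [-0.916, -0.306, 0.259], [-0.246, -0.081, -0.966]] [316.68206762 184.41359731]
[ 390   28   41   44 1319] [410.   50.3] [ 0.5952 -0.3243  0.026 ]
[298 167  37  36 949] [316.2 184.5] [ 0.4482 -0.2823  0.026 ]
[  490   194   150   180 12137] [596.5 272.4] [ 0.4522 -0.6113  0.026 ]
[207 245  20  29 185] [218.4 259.8] [ 0.3332 -0.2066  0.026 ]
[ 399  256   98   91 1668] [442.4 299.9] [ 0.3655 -0.4629  0.026 ]
[ 248  328  153   31 1928] [321.4 342.3] [ 0.2664 -0.3495  0.026 ]
```

View pics/w1.png

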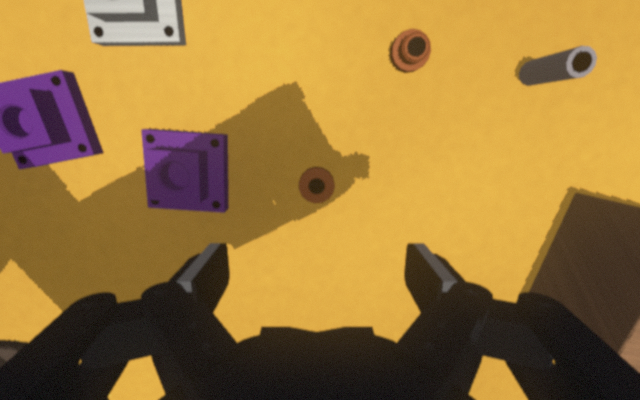

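The wrist view shows the flange-up bush at (316,184), which measures (0.448,-0.2825), about 38 mm across and consistent. The purple decoy's edge is 90 mm away. I'm descending.

move_arm(
  series=[
    [[0, -0.4, 50, 0, 0, 0], [0, -0.4, 100, 0, 0, 0], [0, -0.4, 135, 0, 0, 0], [0, -0.4, 155, 0, 0, 0], [0, -0.4, 167, 0, 0, 0], [0, -0.4, 168, 0, 0, 0], [0, -0.4, 168, 0, 0, 0]],
  ],
)

```text
clock: 2.02
position: [0.4485, -0.2835, 0.0128]
ee_rot: [-0.0, 0.811, -0.585, 0.0]
force: [0.2, -0.8, -0.1]
opening: 1.001
```

move_arm(
  series=[
    [[0, 0, 0, 0, 0, 0], [0, 0, 0, 0, 0, 0], [0, 0, 0, 0, 0, 0], [0, 0, 0, 0, 0, 0], [0, 0, 0, 0, 0, 0], [0, 0, 0, 0, 0, 0], [0, 0, 0, 0, 0, 0], [0, 0, 0, 0, 0, 0]],
  ],
  fingers=-1,
)

```text
clock: 3.02
position: [0.4487, -0.2836, 0.0135]
ee_rot: [-0.0, 0.811, -0.585, 0.001]
force: [-2.1, 1.5, 9.0]
opening: 0.415
```

```bash
python3 -c "
from h import *
go(.497,-.087,.15,-71.5)"
```

```text
t 3.02 pos [ 0.4487 -0.2836  0.0135] yaw -71.57 open 0.415 F [-2.1  1.5  9. ] | move [-171.1 -108.1 -136.5] [-0.05 -0.05 -0.07]
```

move_arm(
  series=[
    [[0, 0, -30, 0, 0, 0], [0, 0, -80, 0, 0, 0], [-30, -20, -120, 0, 0, 0], [-80, -50, -136, 0, 0, 0], [-130, -80, -136, 0, 0, 0], [-171, -108, -136, 0, 0, 0], [-171, -108, -136, 0, 0, 0], [-171, -108, -136, 0, 0, 0]],
  ],
)

```text
clock: 4.03
position: [0.4968, -0.0872, 0.1494]
ee_rot: [-0.0, 0.811, -0.584, 0.001]
force: [0.1, 0.3, -0.7]
opening: 0.414
```

```bash
cat > house.py <<'E'
from h import *
import sys
def house(c,f,zflange=.016):
    hsv=cv2.cvtColor(c['img'],cv2.COLOR_RGB2HSV)
    m=cv2.inRange(hsv,np.array((0,0,110)),np.array((179,60,255)))
    n,l,s,ce=cv2.connectedComponentsWithStats(m); i=1+np.argmax(s[1:,4]); print(s[i],ce[i])
    m=cv2.morphologyEx((l==i).astype(np.uint8),cv2.MORPH_CLOSE,np.ones((9,9)))
    k=cv2.findContours(m,0,1)[0]; k=max(k,key=cv2.contourArea)
    p=cv2.approxPolyDP(k,6,True)[:,0]; print([(q.tolist(),ray(c,*q,zflange).round(4).tolist()) for q in p])
    # dark dots in base corners + pocket
    return m
E
python3 - <<'E'
from house import *
go(.5635,-.0645,.12,-71.5)
c=snap('wrist','w2'); house(c,0)
print(proj(c,[.5635,-.0645,.04]))
E
```

```text
t 4.03 pos [ 0.4968 -0.0872  0.1494] yaw -71.52 open 0.414 F [ 0.1  0.3 -0.7] | move [ -0.4 -70.4  29.5] [-0.04 -0.05 -0.02]
[ 267   64   95   97 8580] [314.48414918 111.1       ]
[([267, 65], [0.5882, -0.0115, 0.016]), ([271, 159], [0.5111, -0.0374, 0.016]), ([358, 159], [0.5369, -0.1148, 0.016]), ([361, 65], [0.6139, -0.0888, 0.016])]
[316.01811844 112.60490956]
```

View pics/w2.png

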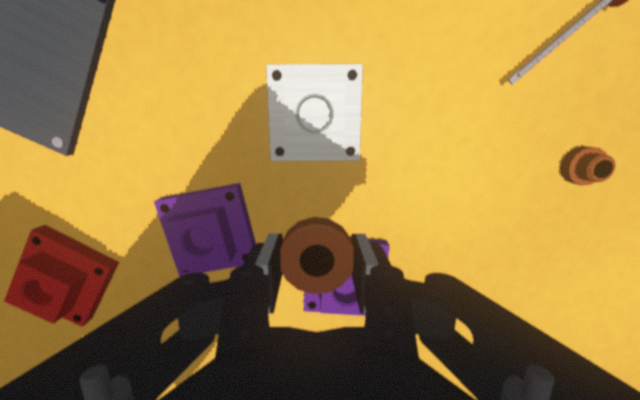

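The bush is held upright at (317,256). The housing is at (314,112) and square to the gripper. I'll measure the pocket and the held bush's offset.

```bash
cat >> house.py <<'E'
def circ(c,box,z,r0,r1):
    x,y,w,h=box; g=cv2.cvtColor(c['img'][y:y+h,x:x+w],cv2.COLOR_RGB2GRAY); g=cv2.resize(g,None,fx=4,fy=4,interpolation=cv2.INTER_CUBIC)
    k=cv2.HoughCircles(cv2.GaussianBlur(g,(5,5),0),cv2.HOUGH_GRADIENT,1,400,param1=80,param2=15,minRadius=4*r0,maxRadius=4*r1)
    u,v,r=k[0,0]/4; print('circle',u+x,v+y,r,'world',ray(c,u+x-.4,v+y-.4,z).round(4))
def bush(c,box,z):
    x,y,w,h=box; m=cv2.inRange(cv2.cvtColor(c['img'][y:y+h,x:x+w],cv2.COLOR_RGB2HSV),np.array((3,90,30)),np.array((17,240,255)))
    k=max(cv2.findContours(m,0,1)[0],key=cv2.contourArea); (u,v),r=cv2.minEnclosingCircle(k); e=cv2.fitEllipse(cv2.convexHull(k)); print('bush',u+x,v+y,r,e,'world',ray(c,e[0][0]+x,e[0][1]+y,z).round(4))
E
python3 - <<'E'
from house import *
c=load('w2')
circ(c,(285,85,60,55),.04,12,24)
s=get_state(); zt=s['position'][2]
bush(c,(270,205,100,95),zt+.0125)
print(proj(c,list(s['position'][:2])+[zt+.0125]))
E
```

```text
circle 314.625 113.375 15.4 world [ 0.5628 -0.0632  0.04  ]
bush 318.49739837646484 269.9164047241211 53.31390380859375 ((48.71348190307617, 65.32040405273438), (100.40021514892578, 107.09689331054688), 10.99197769165039) world [ 0.4909 -0.0902  0.1619]
[317.66195055 258.38223897]
```

```bash
python3 -c "
from h import *
go(.5629,-.0637,.060,-71.5)"
```

```text
t 4.08 pos [ 0.4968 -0.0877  0.1494] yaw -71.59 open 0.415 F [ 0.8 -1.4 -1.6] | move [ -1.9 -70.2  89.5] [-0.05 -0.05 -0.09]
```

move_arm(
  series=[
    [[-1.5, -40, 10, 0, 0, 0], [-1.5, -70, 30, 0, 0, 0], [-1.5, -70, 65, 0, 0, 0], [-1.5, -70, 85, 0, 0, 0], [-1.5, -70, 89.5, 0, 0, 0], [-1.5, -70, 89.5, 0, 0, 0]],
  ],
)

```text
clock: 4.82
position: [0.5629, -0.065, 0.0602]
ee_rot: [-0.0, 0.811, -0.585, 0.001]
force: [0.5, -0.7, -0.4]
opening: 0.412
```

Run:
```python
from house import *
go(.5629,-.0637,.039,-71.5)
c=snap('wrist','w3'); cv2.imwrite('pics/w3c.png',cv2.resize(c['img'][150:350,200:440,::-1],None,fx=3,fy=3))
```

```text
t 4.83 pos [ 0.5629 -0.065   0.0602] yaw -71.65 open 0.412 F [ 0.5 -0.7 -0.4] | move [-1.2 -0.4 21.2] [-0.05 -0.05 -0.15]
```

View pics/w3c.png

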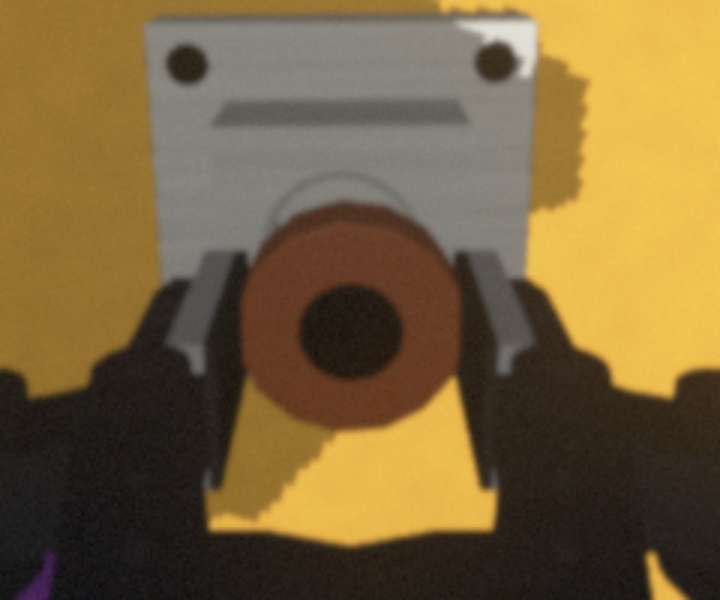

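The bush is just above the pocket, about 2 mm right of the pocket arc (arc centre at crop x≈340, bush at 350). I'll compute the residual.

Run:
```python
from house import *
c=load('w3'); a=np.radians(-71.6); X=np.array([np.cos(a),np.sin(a)]);Y=np.array([np.sin(a),-np.cos(a)])
b=ray(c,316.7,260.5,.0727); top=ray(c,340/3+200,173/3+150,.04)[:2]+.014*Y   # outer (chamfer?) circle arc top
L=ray(c,272/3+200,230,.04);Rr=ray(c,408/3+200,230,.04); print('arc dia',np.linalg.norm(L-Rr))
for r in (.014,.016):
    p=ray(c,340/3+200,173/3+150,.04)[:2]+r*Y; print(b,p,(p-b[:2])@X,(p-b[:2])@Y)
```

```text
arc dia 0.026715889218663674
[ 0.56157071 -0.06544404  0.0727    ] [ 0.56374683 -0.06274198] -0.0018770270919731566 -0.0029177703750540938
[ 0.56157071 -0.06544404  0.0727    ] [ 0.56184908 -0.06337328] -0.0018770270919731685 -0.0009177703750540776
```

move_arm(
  series=[
    [[-1.7, -0.9, 0, 0, 0, 0], [-1.7, -0.9, 4, 0, 0, 0], [-1.7, -0.9, 8, 0, 0, 0], [-1.7, -0.9, 11, 0, 0, 0], [-1.7, -0.9, 13, 0, 0, 0], [-1.7, -0.9, 13, 0, 0, 0]],
  ],
)

```text
clock: 5.62
position: [0.5633, -0.063, 0.0474]
ee_rot: [-0.0, 0.811, -0.585, 0.001]
force: [-0.5, -0.5, -1.9]
opening: 0.412
```

move_arm(
  series=[
    [[0, 0, 3, 0, 0, 0], [0, 0, 5, 0, 0, 0], [0, 0, 7, 0, 0, 0], [0, 0, 8, 0, 0, 0], [0, 0, 9, 0, 0, 0], [0, 0, 9, 0, 0, 0]],
  ],
)

```text
clock: 6.38
position: [0.5633, -0.063, 0.0395]
ee_rot: [-0.0, 0.811, -0.585, 0.001]
force: [-4.5, 0.6, 13.3]
opening: 0.414
```

move_arm(
  series=[
    [[0, 0, 0, 0, 0, 0], [0, 0, 0, 0, 0, 0], [0, 0, 0, 0, 0, 0], [0, 0, -10, 0, 0, 0], [0, 0, -40, 0, 0, 0], [0, 30, -60, 0, 0, 0], [0, 50, -60, 0, 0, 0], [0, 50, -60, 0, 0, 0]],
  ],
  fingers=0.9,
)

```text
clock: 7.38
position: [0.5152, -0.0789, 0.1003]
ee_rot: [-0.0, 0.811, -0.586, 0.001]
force: [0.8, -0.1, 0.2]
opening: 0.95
```

Run:
```python
from house import *
go(.5629,-.0637,.015,-71.5)
c=snap('wrist','w4'); b=snap('scene','s4')
cv2.imwrite('pics/c4.png',np.hstack([cv2.resize(c['img'][50:250,220:420,::-1],(390,390)),cv2.resize(b['img'][180:245,265:330,::-1],(390,390),interpolation=cv2.INTER_CUBIC)]))
house(c,0)
```

```text
t 7.38 pos [ 0.5152 -0.0789  0.1003] yaw -71.68 open 0.95 F [ 0.8 -0.1  0.2] | move [  0.4 -49.9  85.4] [-0.12 -0.1  -0.18]
[ 259   82  115  112 9121] [316.36147352 134.0437452 ]
[([260, 83], [0.5883, -0.0119, 0.016]), ([265, 192], [0.5114, -0.0372, 0.016]), ([368, 192], [0.537, -0.1148, 0.016]), ([373, 83], [0.6139, -0.0894, 0.016])]
```

View pics/c4.png

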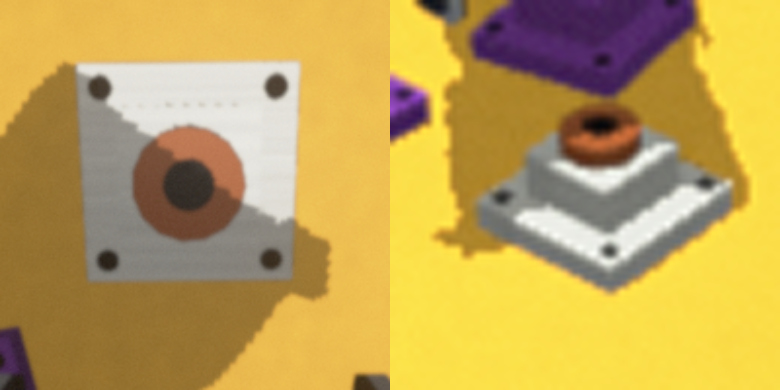

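The bush sits flush on the boss: its flange is centred and there's no gap. Next I'll grip the boss.

move_arm(
  series=[
    [[0.3, -30, 0, 0, 0, 0], [0.3, -50, 20, 0, 0, 0], [0.3, -50, 55, 0, 0, 0], [0.3, -50, 75, 0, 0, 0], [0.3, -50, 84, 0, 0, 0], [0.3, -50, 85.7, 0, 0, 0], [0.3, -50, 85.7, 0, 0, 0]],
  ],
)

```text
clock: 8.35
position: [0.5647, -0.0634, 0.0148]
ee_rot: [-0.001, 0.811, -0.585, 0.002]
force: [-0.7, 0.4, 0.0]
opening: 0.951
```

move_arm(
  series=[
    [[0, 0, 0, 0, 0, 0], [0, 0, 0, 0, 0, 0], [0, 0, 0, 0, 0, 0], [0, 0, 0, 0, 0, 0], [0, 0, 0, 0, 0, 0], [0, 0, 0, 0, 0, 0], [0, 0, 0, 0, 0, 0]],
  ],
  fingers=-1,
)

```text
clock: 9.22
position: [0.565, -0.0634, 0.0157]
ee_rot: [-0.001, 0.811, -0.585, 0.002]
force: [-1.3, -0.6, 8.3]
opening: 0.573
```

Run:
```python
from house import *
# housing final centre from top-view estimate of fixture: corner (.611,.2675), yaw -8.3
a=np.radians(-8.3); ex=np.array([np.cos(a),np.sin(a)]); ey=np.array([-ex[1],ex[0]])
P=np.array([.611,.2675])-.042*(ex+ey); H=P-.05*ex-.05*ey; print(P,H); go(H[0],H[1],.10,-98.3)
```

```text
[0.56337696 0.23200288] [0.50668286 0.1897444 ]
t 9.22 pos [ 0.565  -0.0634  0.0157] yaw -71.63 open 0.573 F [-1.3 -0.6  8.3] | move [-258.4  -24.8  -84.9] [-0.28 -0.11 26.67]
```

move_arm(
  series=[
    [[0, 0, -20, 0, 0, 0], [0, 0, -50, 0, 0, 0], [-40, -10, -85, 0, 0, 8], [-90, -20, -85, 0, 0, 17], [-145, -25, -85, 0, 0, 26.7], [-200, -25, -85, 0, 0, 26.7], [-258, -25, -85, 0, 0, 26.7], [-258, -25, -85, 0, 0, 26.7]],
  ],
)

```text
clock: 10.22
position: [0.5052, 0.1925, 0.1]
ee_rot: [0.001, -0.656, 0.755, -0.002]
force: [0.6, -0.3, -4.5]
opening: 0.57
```

Run:
```python
from house import *
go(.5067,.1897,.10,-98.3)
c=snap('wrist','w5'); snap('top','t5')
```

```text
t 10.22 pos [0.5052 0.1925 0.1   ] yaw -98.07 open 0.57 F [ 0.6 -0.3 -4.5] | move [ 2.6 -1.9 -0. ] [-0.24 -0.05  0.23]
```

View pics/w5.png

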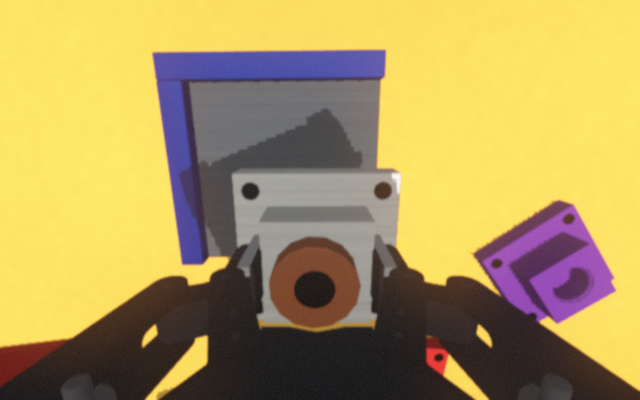

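The view shows the housing held square with the bush seated. The fixture corner is at about (187,80), stop_x runs along rows 52–80 and stop_y along columns 155–205. I'll fit the stop lines.

```bash
cat > fix.py <<'E'
from house import *
def fit(P):
    P=np.array(P,np.float32)[:,:2]; vx,vy,x,y=cv2.fitLine(P,cv2.DIST_HUBER,0,1e-4,1e-4).ravel(); return np.array([vx,vy]),np.array([x,y])
def fixture(c,cols,rows,xr,yr):
    m=cv2.inRange(cv2.cvtColor(c['img'],cv2.COLOR_RGB2HSV),np.array((108,90,30)),np.array((130,255,255)))
    res={}
    T,B,Lf,Rg=[],[],[],[]
    for u in cols:
        v=np.flatnonzero(m[xr[0]:xr[1],u])+xr[0]; T.append(ray(c,u,v[0]-.5,.024)); B.append(ray(c,u,v[-1]+.5,.010))
    for v in rows:
        u=np.flatnonzero(m[v,yr[0]:yr[1]])+yr[0]; Lf.append(ray(c,u[0]-.5,v,.024)); Rg.append(ray(c,u[-1]+.5,v,.010))
    for n,P in zip(('xo','xi','yo','yi'),(T,B,Lf,Rg)):
        d,p=fit(P); res[n]=(d,p); print(n,p.round(4),'dir',round(np.degrees(np.arctan2(d[1],d[0])),2))
    for a,b in(('xi','yi'),('xo','yo')):
        (d,p),(e,q)=res[a],res[b]; s=np.linalg.solve(np.array([d,-e]).T,q-p); print(a,b,'corner',(p+s[0]*d).round(4))
E
python3 - <<'E'
from fix import *
c=load('w5'); fixture(c,range(205,370,5),range(100,245,5),(40,100),(140,215))
# held housing front edge at flange top z
z=.1-.0157+.016
for p in((233,172),(395,171)): print(ray(c,*p,z))
E
```

```text
xo [0.6171 0.2001] dir 82.56
xi [0.6019 0.2044] dir 82.44
yo [0.5479 0.2972] dir -7.42
yi [0.556  0.2855] dir -8.6
xi yi corner [0.6116 0.2771]
xo yo corner [0.6284 0.2867]
[0.5504663  0.22680155 0.1003    ]
[0.53977471 0.14840947 0.1003    ]
```

Run:
```python
from fix import *
go(.5443,.2221,.06,-97.5)
```

```text
t 10.32 pos [0.5066 0.1898 0.1   ] yaw -98.24 open 0.571 F [ 0.   0.  -5.1] | move [-37.4 -32.5  40.1] [-0.28 -0.06 -0.74]
```

move_arm(
  series=[
    [[-20, -17, 10, -0.28, 0, -0.7], [-37, -32, 25, -0.28, 0, -0.7], [-37, -32, 40, -0.28, 0, -0.7], [-37, -32, 52, -0.28, 0, -0.7], [-37, -32, 60, -0.28, 0, -0.7], [-37, -32, 65, -0.28, 0, -0.7], [-37, -32, 68, -0.28, 0, -0.7], [-37, -32, 68, -0.28, 0, -0.7]],
  ],
)

```text
clock: 11.32
position: [0.5439, 0.2217, 0.0322]
ee_rot: [-0.0, -0.659, 0.752, -0.0]
force: [-0.2, 0.3, -4.4]
opening: 0.571
```

Run:
```python
from fix import *
go(.5443,.2221,.0257,-97.5)
c=snap('wrist','w6')
```

```text
t 11.32 pos [0.5439 0.2217 0.0322] yaw -97.54 open 0.571 F [-0.2  0.3 -4.4] | move [-0.4 -0.3  6.5] [-0.   -0.06 -0.04]
```

View pics/w6.png

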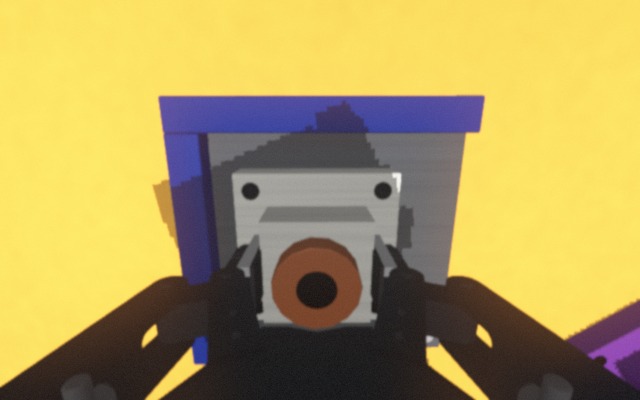

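The housing is about 6 mm above the plate, inside both stops: its front edge is at row 172 against the stop's inner edge at row 133, and its left edge at 233 against 210. I'll lower it and recheck the angles.

move_arm(
  series=[
    [[0, 0, 3, 0, 0, 0], [0, 0, 5, 0, 0, 0], [0, 0, 6.5, 0, 0, 0], [0, 0, 7, 0, 0, 0], [0, 0, 7, 0, 0, 0]],
  ],
)

```text
clock: 12.0
position: [0.5441, 0.2218, 0.0258]
ee_rot: [-0.0, -0.659, 0.752, -0.001]
force: [-2.0, 0.2, 5.3]
opening: 0.571
```

Run:
```python
from fix import *
c=load('w6'); fixture(c,range(220,460,5),range(145,225,4),(80,150),(150,228))
g=c['img'].astype(int); E=[]
for u in range(245,390,5):
    col=g[150:185,u].sum(1); E.append(ray(c,u,150+np.argmax(np.diff(col))+.5,.0322-.0157+.016))
d,p=fit(E); print('front edge',p.round(4),np.degrees(np.arctan2(d[1],d[0])))
go(.5443,.2221,.0257,-97.5)
```

```text
xo [0.6201 0.2212] dir 82.41
xi [0.5995 0.2001] dir 82.41
yo [0.5859 0.2907] dir 1.18
yi [0.5804 0.2777] dir -7.94
xi yi corner [0.6093 0.2736]
xo yo corner [0.6294 0.2916]
front edge [0.5842 0.2236] 82.52415
t 12.0 pos [0.5441 0.2218 0.0258] yaw -97.54 open 0.571 F [-2.   0.2  5.3] | move [-0.3 -0.1  0.1] [-0.05 -0.04 -0.04]
```

move_arm(
  series=[
    [[0, -4, 0, 0, 0, 0], [0, -8, 0, 0, 0, 0], [0, -12, 0, 0, 0, 0], [0, -15, 0, 0, 0, 0], [0, -15, 0, 0, 0, 0]],
  ],
)

```text
clock: 12.62
position: [0.5596, 0.2198, 0.0258]
ee_rot: [0.0, -0.659, 0.752, -0.001]
force: [1.9, 0.4, 0.7]
opening: 0.571
```

move_arm(
  series=[
    [[0, -1, 0, 0, 0, 0], [0, -2, 0, 0, 0, 0], [0, -3, 0, 0, 0, 0], [0, -3, 0, 0, 0, 0]],
  ],
)

```text
clock: 13.12
position: [0.5625, 0.2194, 0.0258]
ee_rot: [0.0, -0.659, 0.752, -0.001]
force: [-2.8, -0.8, 1.3]
opening: 0.572
```

move_arm(
  series=[
    [[0, -1, 0.5, 0, 0, 0], [0, -1.5, 0.5, 0, 0, 0], [0, -2, 0.5, 0, 0, 0], [0, -2, 0.5, 0, 0, 0]],
  ],
)

```text
clock: 13.62
position: [0.5626, 0.2194, 0.0258]
ee_rot: [-0.001, -0.659, 0.752, 0.0]
force: [-13.6, 3.1, 13.3]
opening: 0.571
```

Stop_x is touched at about 13 N. Next I'll slide toward stop_y while keeping that press.

move_arm(
  series=[
    [[-3, -2, 0.4, 0, 0, 0], [-6, -2, 0.4, 0, 0, 0], [-9, -2, 0.4, 0, 0, 0], [-11, -2, 0.4, 0, 0, 0], [-11, -2, 0.4, 0, 0, 0]],
  ],
)

```text
clock: 14.25
position: [0.5639, 0.2295, 0.0258]
ee_rot: [-0.003, -0.659, 0.752, 0.001]
force: [-14.8, -4.4, 15.5]
opening: 0.564
```

move_arm(
  series=[
    [[-1, -2, 0.4, 0, 0, 0], [-2, -2, 0.4, 0, 0, 0], [-3, -2, 0.4, 0, 0, 0], [-3, -2, 0.4, 0, 0, 0]],
  ],
)

```text
clock: 14.75
position: [0.5641, 0.2315, 0.0259]
ee_rot: [-0.005, -0.659, 0.752, 0.002]
force: [-14.5, -6.4, 16.5]
opening: 0.571
```

Run:
```python
from fix import *
go(.5611,.2350,.0257,-97.5); s=get_state(); print(s['wrist_torque'])
c=snap('wrist','w7'); cv2.imwrite('pics/w7c.png',cv2.resize(c['img'][80:350,130:480,::-1],None,fx=2,fy=2))
```

```text
t 14.75 pos [0.5641 0.2315 0.0259] yaw -97.59 open 0.571 F [-14.5  -6.4  16.5] | move [-3.1  3.4  0.2] [ 0.61 -0.29 -0.1 ]
[-0.75185914  1.82802328 -0.30444065]
```

View pics/w7c.png

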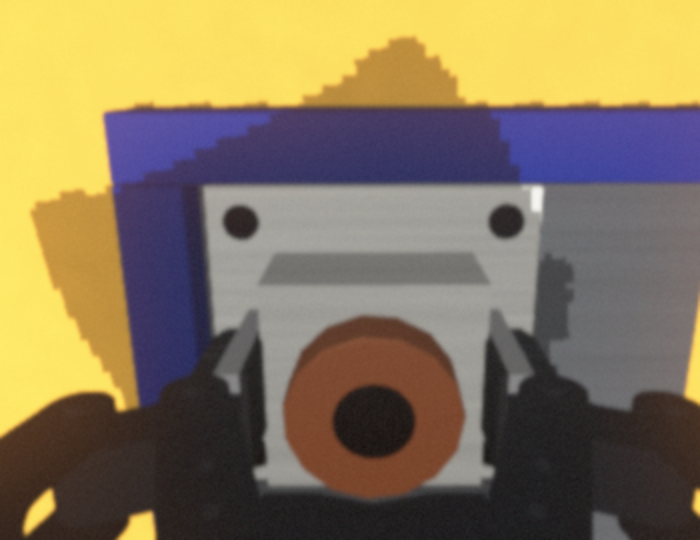

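The front edge is flush at stop_x (crop row 184). The left edge is at or very near stop_y (crop x≈203). A slight tool tilt of 0.6° has built up, so I'll take that out while pressing in y.

move_arm(
  series=[
    [[-1, -1.5, 0.2, 0.6, -0.3, 0], [-2, -1.5, 0.2, 0.6, -0.3, 0], [-3, -1.5, 0.2, 0.6, -0.3, 0], [-3, -1.5, 0.2, 0.6, -0.3, 0]],
  ],
)

```text
clock: 15.3
position: [0.5644, 0.2336, 0.0258]
ee_rot: [-0.002, -0.659, 0.752, 0.001]
force: [-10.2, -4.6, 9.1]
opening: 0.571
```

Run:
```python
from fix import *
go(.5611,.2350,.0257,-97.5); s=get_state(); print(s['wrist_torque'])
```

```text
t 15.3 pos [0.5644 0.2336 0.0258] yaw -97.6 open 0.571 F [-10.2  -4.6   9.1] | move [-0.9  3.5  0.1] [ 0.2  -0.09 -0.1 ]
[-1.11683255  1.3001909  -0.25355342]
```

move_arm(
  series=[
    [[-1.5, -1.8, 0.2, 0.2, 0, 0], [-3, -1.8, 0.2, 0.2, 0, 0], [-4, -1.8, 0.2, 0.2, 0, 0], [-4, -1.8, 0.2, 0.2, 0, 0]],
  ],
)

```text
clock: 15.8
position: [0.5648, 0.2367, 0.0258]
ee_rot: [-0.003, -0.659, 0.753, 0.0]
force: [-12.7, -4.5, 10.5]
opening: 0.574
```

Run:
```python
from fix import *
go(.5611,.2350,.0257,-97.5); s=get_state(); print(s['wrist_torque'])
```

```text
t 15.8 pos [0.5648 0.2367 0.0258] yaw -97.62 open 0.574 F [-12.7  -4.5  10.5] | move [2.2 3.4 0.1] [ 0.23 -0.2  -0.12]
[-0.73095938  1.64418348 -0.21840666]
```

move_arm(
  series=[
    [[-1, -1.8, 0.2, 0.2, -0.2, 0.1], [-2, -1.8, 0.2, 0.2, -0.2, 0.1], [-3, -1.8, 0.2, 0.2, -0.2, 0.1], [-3, -1.8, 0.2, 0.2, -0.2, 0.1]],
  ],
)

```text
clock: 16.3
position: [0.5648, 0.2369, 0.0258]
ee_rot: [-0.004, -0.658, 0.753, 0.001]
force: [-12.8, -20.0, 15.0]
opening: 0.571
```

Run:
```python
from fix import *
go(.5611,.2350,.0257,-97.5); s=get_state(); print(s['wrist_torque'])
c=snap('wrist','w8'); cv2.imwrite('pics/w8c.png',cv2.resize(c['img'][80:350,130:480,::-1],None,fx=2,fy=2))
```

```text
t 16.3 pos [0.5648 0.2369 0.0258] yaw -97.68 open 0.571 F [-12.8 -20.   15. ] | move [2.4 3.4 0.1] [ 0.32 -0.26 -0.18]
[-3.08532829  1.64924555  0.06965109]
```

View pics/w8c.png

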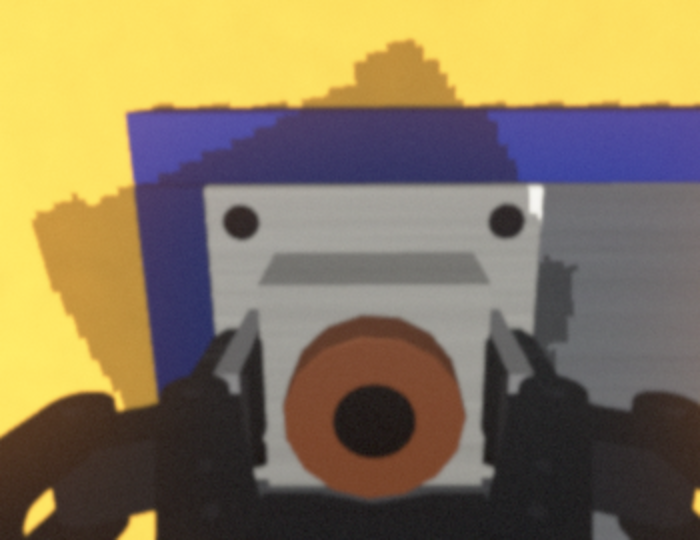

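Both stops are now touched (about 13 N and 20 N), and the picture shows no gap at either stop. I'll press firmer and square up the small tilt.

move_arm(
  series=[
    [[-2, -2, 0.2, 0.4, -0.3, -0.2], [-3.5, -3, 0.2, 0.7, -0.5, -0.2], [-3.5, -3.2, 0.2, 0.7, -0.5, -0.2], [-3.5, -3.2, 0.2, 0.7, -0.5, -0.2], [-3.5, -3.2, 0.2, 0.7, -0.5, -0.2]],
  ],
)

```text
clock: 16.98
position: [0.5648, 0.2369, 0.0257]
ee_rot: [-0.001, -0.659, 0.752, 0.0]
force: [-18.4, -21.8, 20.7]
opening: 0.572
```

Run:
```python
from fix import *
go(.5611,.2350,.0257,-97.5); s=get_state(); print(s['wrist_torque'])
c=snap('wrist','w9'); t=snap('scene','s9'); go(.5611,.2350,.0257,-97.5)
cv2.imwrite('pics/w9c.png',np.hstack([cv2.resize(c['img'][100:260,150:330,::-1],(450,400),interpolation=cv2.INTER_CUBIC),cv2.resize(t['img'][145:215,335:420,::-1],(350,400),interpolation=cv2.INTER_CUBIC)]))
```

```text
t 16.98 pos [0.5648 0.2369 0.0257] yaw -97.51 open 0.572 F [-18.4 -21.8  20.7] | move [2.4 3.5 0.1] [ 0.11 -0.09 -0.01]
[-4.13682116  2.75055591 -0.57766953]
t 17.07 pos [0.5648 0.2369 0.0257] yaw -97.51 open 0.573 F [-19.  -21.8  20.2] | move [2.4 3.4 0. ] [ 0.11 -0.09 -0.01]
```

View pics/w9c.png

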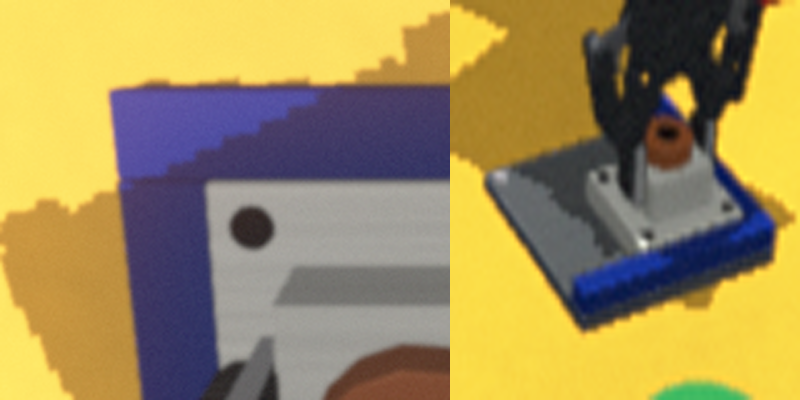

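Both flange edges lie flush on the blue stops, with the corner closed at crop (207,182). The bush is seated, the tilt is about 0.1° and the forces are steady, so I'm handing it in.

```bash
python3 -c "
from h import *
print(close_job())"
```

```text
the job is handed in; nothing more can be done
None
```

I seated the flange-up bush in the pocket of the silver housing. I then moved the housing onto the fixture and pressed it into the corner. The job was handed in at about 17 s, with the gripper still holding and pushing.

**Last checks**
- **Stops:** about 19 N against stop_x and 22 N against stop_y, steady across two readings. The final wrist picture shows no gap at either stop.
- **Flat and square:** about 20 N downward, tilt about 0.1°, yaw -97.5° (equal to the fixture's measured -7.5°).
- **Bush:** it was resting flush on the boss right after insertion. In the last pictures it still looks centred and seated.
- **Bystanders:** no contact was felt on the way, but I did not compare their positions before and after.

**What disagreed**
- **Corner position:** my camera estimates of the corner differed by several mm (y from 0.2675 to 0.277), so I found the stops by feeling for contact. Stop_y touched about 2 mm beyond where I expected it.
- **Tilt:** about 0.6° of tool tilt built up during the pushing, and I corrected it before the final press.

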